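Fetch the small honey tub from behind the jars and weigh it

ROBOT

A 6-joint arm with a two-finger parallel gripper is mounted at the origin on the work surface. World frame = base frame: x ahead of the robot, y to its left, z up, the work surface at z = 0. Lengths are in m, angles in rad, forces in N, time in s.
With the tool pointing down it reaches from about 0.25 to 0.775 m from the base axis. Payload 4 kg.
Tool frame: the origin (TCP) lies midway between the tips of the shut fingers; the grasp point (between the pads) lies 19 mm behind it; z points along the fingers, y is the direction in which the jaws open and shut (so a half turn about z gives the same grasp; the last joint's range is limited). The gripper opens to 94 mm and grips with 3 to 60 N. Pads are 16 mm wide; open, the fingers measure 119 mm over their backs; the gripper's body (75 mm by 177 mm) begins 78 mm behind the grasp point.
Start: joints at [-1.283, 0.087, 1.371, -0, 1.684, -0.103], TCP at [0.21, -0.509, 0.183] pointing down, gripper open.
Joint ranges: [-3.1, 3.1], [-0.76, 2.03], [0.27, 2.55], [-1.08, 4.22], [0.17, 2.65], [-2.57, 2.57]. Speed limits (rad/s): [2.79, 2.79, 3.14, 3.14, 3.14, 3.14].

INTERFACE

Orientations are given as [roll, pitch, yaw] about the fixed x, y, z axes, in that order (R = Rz(yaw) Ry(pitch) Rx(roll)).
In Python, from bench import get_obs, snapshot, ticket gives the robot as it stands.
- The arm moves only by the shell command python3 -m creep 'ROWS' [OPENING]. ROWS is JSON, a list that holds one entry, the list of rows, each a list of 4 numbers: the shift along the tool's x, y, z in mm, then the turn about the tool's z in degrees. A call has 1 to 8 rows; each row shifts and turns the commanded pose from where the row before left it, along the tool's axes as they then stand; what a row does not reach is not made up. A row lasts 1/8 s, in which the tool goes at most 62.5 mm and 10.7 degrees, less where a joint would pass 70% of its speed; a pose out of reach is approached as far as the arm can. A call with a gripper value outside its range is refused whole. OPENING is the opening, from 0 (shut) to 1 (fully open), set as the call begins (- or left out, the last holds). The fingers move at their own pace and stop on an object; the grip force is fixed at half the most. Time passes only in rows, so rows that do not move let the fingers close. It gives the time, the measured TCP pose, the force and the opening at its end, in the units of the state.
- get_obs(): the state, without advancing time (a new reading comes with each control period).
- snapshot(name): name is "scene" or "top" or "wrist"; returns a dict with "color" (384x512x3 uint8, red, green, blue), "depth" (384x512 float32, m along the optical axis (not along the pixel's ray), 0 where there is no reading), "fx", "fy", "cx", "cy" (pixels), "extrinsics" (4x4, takes a point from world to camera coordinates). Camera axes: x right, y down, z forward; pixel columns grow to the right and rows downward; lengths in m; the calibration is good to about 2 mm. A picture is of the moment at which its call begins.
- ticket.close_job(): hands the job in, once; it reports no verdict.
The state is a dict: "time": time; "joint_positions": joint angles; "qvel": joint speeds; "joint_torque": joint torques, N m; "tool_pos": TCP position; "ee_rot": TCP orientation; "wrist_force": force on the tool from outside, world axes, zero at the start; "wrist_torque": the same for the moment, N m; "width": finger opening in m.
Only numpy, scipy, OpenCV 4.12 (cv2) and the standard library are available. Lean on these libraries where they do the work, as an engineer would, in place of code of your own. Each camera call takes 0.05 s, during which the arm holds its last target. There are 200 camera calls.

TASK

A customer wants the small honey tub that stands hemmed in by three jars on the display board: clear all three jars into the side tray, and only then take the tub out and set it down in the middle of the scale's pan. With the tub on the scale, put each jar back on its own cork coaster, the one it stood on at the start (round on round, square on square, six-sided on six-sided), standing centred on it. Keep the jars and the tub upright all the time.

Things in the scene. Friction and masses are not known exactly. Their poses are not given: they have to be found in the camera images.
- jar_round_mid (a point): Round honey jar: amber, round cylinder 58 mm in diameter up to 60 mm, then a shoulder and a white lid 52 mm in diameter; 84 mm high in all, about 0.36 kg. The point is its centre, 42 mm above its underside; z is up its axis.
- jar_square_mid (a point): Square honey jar: amber, 54 x 54 mm square body up to 58 mm, then a round white lid 40 mm in diameter; 76 mm high in all, about 0.36 kg. The point is its centre, 38 mm above its underside; x and y are square to its four flat sides, z is up.
- jar_hex_mid (a point): Six-sided honey jar: amber, hexagonal body 54 mm across the flats (62 mm across the corners) up to 62 mm, then a round white lid 40 mm in diameter; 80 mm high in all, about 0.36 kg. The point is its centre, 40 mm above its underside; two of its flats face +y and -y, the other pairs are turned 60 degrees from these, z is up.
- tub_mid (a point): Small low round honey tub with a flat lid, white with a grey middle, 62 mm in diameter and 44 mm high (much smaller than the big tubs at the table's back), about 0.15 kg. It stands on the display board hemmed in on three sides by the three jars, about 10 mm from each. The point is its centre, 22 mm above its underside; z is up.
- coaster_round: Round cork coaster, 72 mm in diameter, 4 mm thick, fixed on the display board (a dark wooden board 18 mm thick, 220 x 260 mm); the round jar stands on it at the start. Origin: centre of its underside, its top is 4 mm higher.
- coaster_square: Square cork coaster, 66 x 66 mm, 4 mm thick, fixed on the display board; the square jar stands on it at the start. Origin: centre of its underside, its top is 4 mm higher.
- coaster_hex: Six-sided cork coaster, 66 mm across the flats, 4 mm thick, fixed on the display board; the six-sided jar stands on it at the start. Origin: centre of its underside, its top is 4 mm higher.
- tray: Empty side tray of light wood, fixed on the table to one side of the display board: 280 mm along its x, 150 mm along its y, rim 16 mm high, walls 6 mm thick. Origin: centre of its underside on the table; the inner floor is 6 mm higher. It has room for the three jars in a row along its x, 85 mm apart.
- scale: Shop scale, fixed on the table on the other side of the display board: grey box 180 x 170 mm with a round steel pan 144 mm in diameter over its middle. Origin: centre of its underside on the table, straight below the pan's centre; the pan's flat top is 48 mm above the origin and does not give.

How it is judged:
By the outcome, as a careful person would: the job done as asked, in the order asked, and still so for the second after the job is handed in, with the robot touching nothing.
It also fails if it takes over 144 s, if anything falls off the work surface, if the arm or the gripper's body presses on something with over 40 N, if the wrist force passes 120 N, or if a joint passes its speed limit or range.

## Working session

There is one attempt and no reset: what is moved stays moved. The work goes in short steps, Python scripts to look and compute and a shell command to move; the robot and the scene stay as the last step left them, time stands still between calls to the robot, and variables do not carry over. Pictures are saved under pics/ and viewed, on a budget of 14 in all, crops included, one or two more only if the job needs it, and the job is handed in when it is done.

```bash
mkdir -p pics; ls
python3 - <<'E'
from bench import get_obs, snapshot
import cv2,numpy as np
o=get_obs();print({k:np.round(v,3).tolist() for k,v in o.items()})
for n in("top","scene"):
    s=snapshot(n);cv2.imwrite(f"pics/{n}0.png",cv2.cvtColor(s["color"],cv2.COLOR_RGB2BGR));np.savez(f"{n}0.npz",**s)
    print(n,s["fx"],s["cx"],s["cy"],np.round(s["extrinsics"],3).tolist())
E
```

```text
pics
{'time': 0.0, 'joint_positions': [-1.283, 0.088, 1.372, -0.0, 1.684, -0.103], 'qvel': [0.001, -0.0, -0.001, -0.001, 0.001, 0.002], 'joint_torque': [-0.001, -34.018, -30.243, 0.071, 0.033, -0.0], 'tool_pos': [0.209, -0.508, 0.182], 'ee_rot': [-3.139, -0.0, 0.391], 'wrist_force': [0.705, 0.122, 0.134], 'wrist_torque': [0.01, -0.009, 0.051], 'width': 0.094}
top 405.188861495896 261.46396612651336 191.9105604914042 [[-0.017, -0.999, 0.028, -0.008], [-0.984, 0.012, -0.178, 0.575], [0.177, -0.031, -0.984, 0.828], [0.0, 0.0, 0.0, 1.0]]
scene 398.041755359952 258.046930677282 189.08790732097444 [[0.42, 0.907, -0.024, -0.245], [0.55, -0.276, -0.788, -0.244], [-0.722, 0.318, -0.615, 1.391], [0.0, 0.0, 0.0, 1.0]]
```

View pics/top0.png

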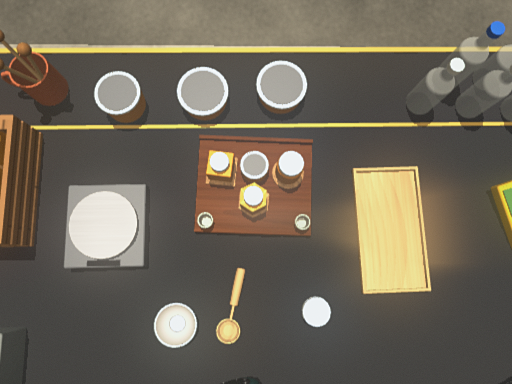

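View pics/scene0.png

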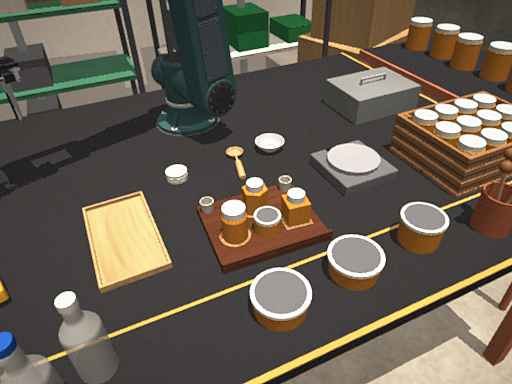

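```bash
cat > h.py <<'E'
import numpy as np,cv2
from bench import get_obs, snapshot
def cloud(s):
    d=s["depth"];v,u=np.indices(d.shape)
    P=np.stack([(u-s["cx"])/s["fx"]*d,(v-s["cy"])/s["fy"]*d,d],-1)
    E=s["extrinsics"];W=(P-E[:3,3])@E[:3,:3];W[d==0]=np.nan
    return W
def ray(s,u,v,z):
    E=s["extrinsics"];R=E[:3,:3];c=-R.T@E[:3,3]
    r=R.T@np.array([(u-s["cx"])/s["fx"],(v-s["cy"])/s["fy"],1]);return c+r*(z-c[2])/r[2]
def blob(s,W,box,z0,z1):
    "points with height in range inside pixel box: px circle -> world, and bbox centre"
    u0,v0,u1,v1=box;m=np.zeros(W.shape[:2],bool);m[v0:v1,u0:u1]=1
    m&=(W[...,2]>z0)&(W[...,2]<z1);n,l,st,_=cv2.connectedComponentsWithStats(m.astype(np.uint8))
    k=1+np.argmax(st[1:,4]);m=l==k;P=W[m]
    r=cv2.minAreaRect(P[:,:2].astype(np.float32)*1000)
    return dict(n=len(P),med=np.round(np.median(P,0),4).tolist(),mean=np.round(P.mean(0),4).tolist(),
      mid=np.round((P.min(0)+P.max(0))/2,4).tolist(),size=np.round(P.max(0)-P.min(0),3).tolist(),rect=np.round(np.r_[r[0],r[1],r[2]],1).tolist())
E
python3 - <<'E'
from h import *
s=dict(np.load("top0.npz"));W=cloud(s)
bb=lambda n,*a:print(n,blob(s,W,*a))
bb("sq",(205,145,236,175),.085,.11)
bb("rd",(275,145,308,180),.095,.118)
bb("hx",(240,180,270,205),.09,.115)
bb("tub",(240,150,270,180),.05,.075)
bb("board",(185,130,320,245),.01,.021)
bb("tray",(345,160,440,300),.003,.03)
bb("scale pan",(60,180,150,270),.044,.06)
bb("scale all",(60,180,150,275),.02,.06)
c=cv2.resize(s["color"][130:240,190:320],None,fx=5,fy=5,interpolation=cv2.INTER_CUBIC)
cv2.imwrite("pics/crop0.png",c[...,::-1])
E
```

```text
sq {'n': 298, 'med': [0.6329, 0.0716, 0.0979], 'mean': [0.6329, 0.0715, 0.0976], 'mid': [0.634, 0.0718, 0.0943], 'size': [0.039, 0.038, 0.018], 'rect': [633.9, 71.7, 37.6, 38.8, 87.0]}
rd {'n': 498, 'med': [0.6255, -0.077, 0.1061], 'mean': [0.6258, -0.0768, 0.1058], 'mid': [0.6263, -0.0775, 0.1027], 'size': [0.05, 0.05, 0.014], 'rect': [626.3, -77.4, 50.1, 50.2, 88.2]}
hx {'n': 298, 'med': [0.5599, 0.0021, 0.1022], 'mean': [0.5598, 0.0022, 0.102], 'mid': [0.5603, 0.0021, 0.0992], 'size': [0.038, 0.037, 0.013], 'rect': [560.3, 2.0, 36.9, 37.6, 89.2]}
tub {'n': 639, 'med': [0.6333, -0.0014, 0.0625], 'mean': [0.6338, -0.0014, 0.0623], 'mid': [0.6345, -0.0016, 0.0588], 'size': [0.061, 0.061, 0.016], 'rect': [635.0, -1.5, 60.2, 60.6, 46.5]}
board {'n': 6639, 'med': [0.5728, -0.0022, 0.0182], 'mean': [0.5839, -0.0003, 0.0181], 'mid': [0.5956, -0.0008, 0.0155], 'size': [0.225, 0.268, 0.011], 'rect': [595.7, -1.2, 260.3, 213.9, 87.1]}
tray {'n': 8363, 'med': [0.492, -0.3084, 0.0069], 'mean': [0.494, -0.3082, 0.0079], 'mid': [0.4963, -0.3099, 0.012], 'size': [0.291, 0.165, 0.018], 'rect': [496.0, -309.3, 290.5, 163.3, 0.8]}
scale pan {'n': 3591, 'med': [0.5104, 0.3219, 0.0482], 'mean': [0.5105, 0.3218, 0.0482], 'mid': [0.5119, 0.3219, 0.049], 'size': [0.141, 0.143, 0.01], 'rect': [512.0, 321.9, 143.2, 141.3, 89.0]}
scale all {'n': 6617, 'med': [0.5072, 0.3161, 0.046], 'mean': [0.5086, 0.3173, 0.0416], 'mid': [0.5114, 0.3217, 0.0371], 'size': [0.18, 0.171, 0.034], 'rect': [511.4, 321.7, 180.1, 171.1, 0.1]}
```

View pics/crop0.png

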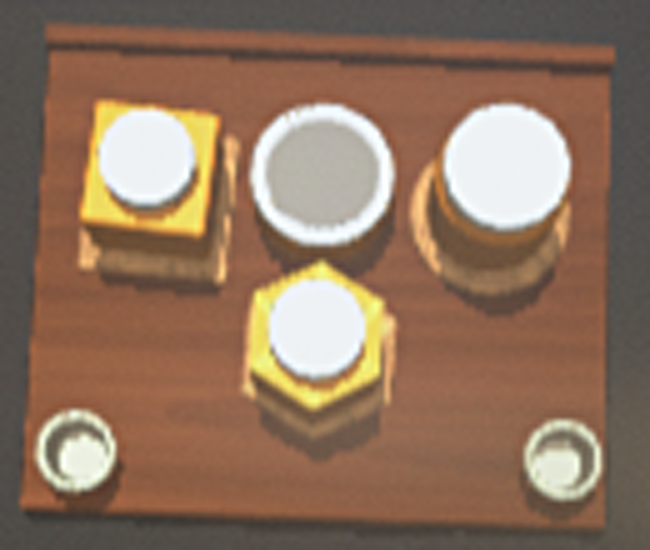

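The top crop shows the square jar left (lid px 148,157), tub centre (322,173), round jar right (505,165), hex jar below (317,328), cups at (76,450) and (563,460), and a rail along the back. Next I'll get the yaws and the obstacle heights.

Run:
```python
from h import *
s=dict(np.load("top0.npz"));W=cloud(s)
def body(name,u0,v0,u1,v1,z0,z1):
    m=np.zeros(W.shape[:2],bool);m[v0:v1,u0:u1]=1
    m&=(W[...,2]>z0)&(W[...,2]<z1);P=W[m][:,:2].astype(np.float32)*1000
    r=cv2.minAreaRect(P);print(name,len(P),np.round(np.r_[r[0],r[1],r[2]],1)); return P
body("sq body",205,145,236,185,.076,.11)
P=body("hex body",236,178,272,212,.08,.11)
# hex yaw: best fit of 6-gon support widths
a=np.radians(np.arange(-15,75,1.)); w=[np.ptp(P@[np.cos(t),np.sin(t)]) for t in a]
print("hex widths by dir angle",[(int(round(np.degrees(t))),round(float(x),1)) for t,x in zip(a,w)][::3])
# board top corners & slopes from crop pixel readings
cp=lambda x,y,z:ray(s,190+x/5-.4,130+y/5-.4,z)
for n,(x,y),z in [("bl",(22,510),.018),("br",(605,527),.018),("rail fl",(48,52),.018),("rail fr",(612,70),.018),
  ("sq.coast bl",(80,268),.022),("br",(222,282),.022),("tr",(238,140),.022),("hx co l",(243,393),.022),("hx co r",(393,393),.022),("hx co rt",(395,318),.022),
  ("sqj tl",(97,100),.08),("sqj tr",(220,115),.08),("sqj br",(208,238),.08),("sqj bl",(82,220),.08)]:
    print(n,np.round(cp(x,y,z)*1000,1))
for v in(132,135,137,139,141,143,147): print("rail",v,np.round(W[v,np.array([205,256,305])],3).tolist())
print("tall:",[ (n,round(float(np.nanmax(W[a:b,c:d,2])),3)) for n,a,b,c,d in [("backtubs",60,128,90,310),("cupL",210,232,195,215),("table between",245,380,150,330),("gapR",150,300,315,350)]])
m=np.zeros(W.shape[:2],bool);m[155:305,340:440]=1;m&=(W[...,2]>.012)&(W[...,2]<.03)
r=cv2.minAreaRect(W[m][:,:2].astype(np.float32)*1000);print("rim",r)
f=np.zeros_like(m);f[155:305,340:440]=1;f&=(W[...,2]>.003)&(W[...,2]<.009);
n,l,st,_=cv2.connectedComponentsWithStats(cv2.erode(f.astype(np.uint8),np.ones((3,3))));k=1+np.argmax(st[1:,4])
print("floor",cv2.minAreaRect(W[l==k][:,:2].astype(np.float32)*1000))
bt=(W[...,2]>.07)&(W[...,0]>.7);print("back x min",np.nanmin(W[bt][:,0]))
```

```text
sq body 626 [634.1  72.   53.9  54.5  81.9]
hex body 580 [560.5   2.3  60.4  53.8  54.8]
hex widths by dir angle [(-15, 60.3), (-12, 60.7), (-9, 61.1), (-6, 61.2), (-3, 61.2), (0, 61.0), (3, 60.7), (6, 60.2), (9, 59.5), (12, 58.7), (15, 57.8), (18, 56.8), (21, 55.6), (24, 54.4), (27, 53.9), (30, 55.2), (33, 56.3), (36, 57.3), (39, 58.1), (42, 58.9), (45, 59.5), (48, 60.0), (51, 60.3), (54, 60.4), (57, 60.4), (60, 60.2), (63, 59.9), (66, 59.3), (69, 58.6), (72, 57.8)]
bl [494.2 132.5  18. ]
br [ 482.7 -125.4   18. ]
rail fl [704.3 123.1  18. ]
rail fr [ 693.5 -136.9   18. ]
sq.coast bl [602.  107.3  22. ]
br [594.9  43.7  22. ]
tr [660.7  36.1  22. ]
hx co l [544.4  34.6  22. ]
hx co r [543.5 -32.2  22. ]
hx co rt [577.5 -33.8  22. ]
sqj tl [663.2  94.3  80. ]
sqj tr [656.1  42.   80. ]
sqj br [602.5  47.3  80. ]
sqj bl [610.8 100.3  80. ]
rail 132 [[0.729, 0.112, 0.001], [0.729, -0.008, -0.0], [0.728, -0.124, -0.0]]
rail 135 [[0.713, 0.109, 0.029], [0.722, -0.008, -0.002], [0.72, -0.124, 0.001]]
rail 137 [[0.708, 0.109, 0.028], [0.708, -0.007, 0.027], [0.715, -0.124, 0.0]]
rail 139 [[0.707, 0.11, 0.017], [0.703, -0.007, 0.027], [0.701, -0.12, 0.029]]
rail 141 [[0.702, 0.11, 0.019], [0.7, -0.007, 0.019], [0.696, -0.119, 0.03]]
rail 143 [[0.698, 0.11, 0.016], [0.696, -0.007, 0.017], [0.695, -0.121, 0.018]]
rail 147 [[0.688, 0.11, 0.015], [0.687, -0.007, 0.017], [0.687, -0.121, 0.014]]
tall: [('backtubs', 0.076), ('cupL', 0.052), ('table between', 0.151), ('gapR', 0.029)]
rim ((497.50787353515625, -307.18939208984375), (280.3979797363281, 152.33213806152344), 1.1257970333099365)
floor ((497.3575439453125, -309.1301574707031), (263.6083984375, 131.30894470214844), 1.062318205833435)
back x min 0.7000003868247934
```

```bash
python3 - <<'E'
from h import *
s=dict(np.load("scene0.npz"));W=cloud(s)
def lid(n,c,z0,z1,r=.045):
    m=(np.hypot(W[...,0]-c[0],W[...,1]-c[1])<r)&(W[...,2]>z0)&(W[...,2]<z1);P=W[m]
    print(n,len(P),np.round(np.median(P,0),4),np.round((P.min(0)+P.max(0))/2,4),np.round(np.ptp(P,axis=0),3))
lid("sq",(.633,.0716),.093,.11);lid("rd",(.626,-.077),.1,.12);lid("hx",(.56,.002),.097,.12);lid("tub",(.634,-.001),.057,.075,.036)
lid("pan",(.511,.322),.044,.06,.09)
E
python3 -m creep '[[[0,0,0,7],[0,0,0,7],[0,0,0,7],[0,0,0,4.4]]]' 1
```

```text
sq 170 [0.6383 0.0718 0.097 ] [0.6354 0.0723 0.097 ] [0.042 0.039 0.007]
rd 340 [ 0.6316 -0.077   0.1051] [ 0.63   -0.0766  0.1039] [0.051 0.051 0.007]
hx 157 [0.5642 0.0017 0.1008] [0.5641 0.0028 0.1001] [0.041 0.039 0.006]
tub 420 [ 0.6405 -0.0021  0.0615] [ 0.637  -0.0009  0.0605] [0.061 0.061 0.007]
pan 1223 [0.5185 0.3202 0.0467] [0.5148 0.3231 0.0474] [0.144 0.145 0.007]
time: 0.6
tool_pos: [0.2094, -0.5082, 0.1827]
ee_rot: [-3.14, 0.0, -0.055]
wrist_force: [-0.5, -0.8, 0.1]
width: 0.0937
```

```bash
cat > to.py <<'E'
import sys,numpy as np
from bench import get_obs
o=get_obs();p=np.array(o["tool_pos"]);t=o["ee_rot"][2]
x,y,z=[float(a) for a in sys.argv[1:4]]
d=np.array([x,y,z])-p;c,s=np.cos(t),np.sin(t)
print("tool shift mm",np.round(1000*np.array([c*d[0]+s*d[1],s*d[0]-c*d[1],-d[2]]),1),"yaw",round(np.degrees(t),2),"pos",np.round(p*1000,1),"t",o["time"])
E
python3 -m creep '[[[23,-38,0,0],[23,-38,0,0],[23,-38,0,0],[23,-38,0,0],[23,-38,0,0],[23,-38,0,0],[23,-38,0,0],[23,-38,0,0]]]' && python3 -m creep '[[[23,-38,0,0],[23,-38,0,0],[23,-38,0,0],[23,-38,0,0],[23,-38,0,0],[23,-38,0,0],[0,0,0,0],[0,0,0,0]]]'
python3 to.py .5618 .0025 .183
python3 - <<'E'
from h import *
s=snapshot("wrist");np.savez("w1.npz",**s);cv2.imwrite("pics/w1.png",s["color"][...,::-1]);W=cloud(s)
def lid(n,c,z0,z1,r=.045):
    m=(np.hypot(W[...,0]-c[0],W[...,1]-c[1])<r)&(W[...,2]>z0)&(W[...,2]<z1);P=W[m]
    if len(P):print(n,len(P),np.round(np.median(P,0),4),np.round((P.min(0)+P.max(0))/2,4),np.round(np.ptp(P,axis=0),3))
lid("sq",(.633,.0716),.093,.11);lid("rd",(.626,-.077),.1,.12);lid("hx",(.56,.002),.097,.12);lid("tub",(.634,-.001),.057,.075,.036)
E
```

```text
time: 1.6
tool_pos: [0.4096, -0.2132, 0.1829]
ee_rot: [-3.141, 0.001, -0.053]
wrist_force: [0.5, 0.6, 1.0]
width: 0.0944
time: 2.6
tool_pos: [0.5585, 0.0055, 0.1828]
ee_rot: [3.141, 0.001, -0.052]
wrist_force: [-0.3, 0.1, 0.4]
width: 0.0937
tool shift mm [ 3.5  2.8 -0.2] yaw -3.0 pos [558.5   5.5 182.8] t 2.6
sq 1790 [0.6348 0.0723 0.0995] [0.6343 0.0729 0.0976] [0.039 0.04  0.009]
rd 3208 [ 0.6274 -0.0758  0.1076] [ 0.6267 -0.0764  0.105 ] [0.051 0.052 0.01 ]
hx 1519 [0.5615 0.0032 0.1035] [0.5605 0.0033 0.1015] [0.04  0.039 0.009]
tub 3384 [ 0.6359 -0.0007  0.064 ] [ 0.6353 -0.0007  0.064 ] [0.061 0.061 0.005]
```

View pics/w1.png

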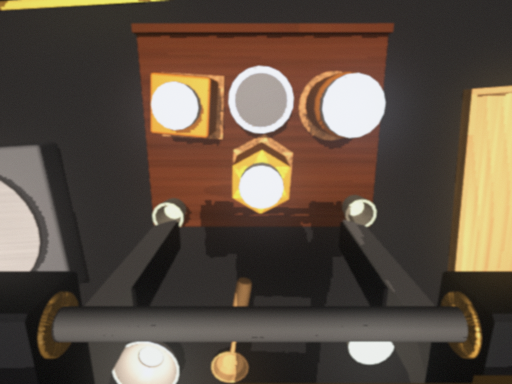

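The wrist view shows the jars where expected: hex lid at (262,187), square (176,105), tub (261,99), round (353,104). The fingers straddle the hex jar, and all three cameras agree within about 3 mm. Now I'll grasp the hex jar.

```bash
python3 -m creep '[[[3,3,0,0],[0,0,30,0],[0,0,30,0],[0,0,30,0],[0,0,25,0],[0,0,16,0],[0,0,10,0],[0,0,0,0]]]' 1 && python3 to.py .5615 .0027 .042 && python3 -m creep '[[[0,0,0,0],[0,0,0,0],[0,0,0,0],[0,0,0,0],[0,0,0,0],[0,0,0,0]]]' 0.3 && python3 to.py .497 -.309 .2
```

```text
time: 3.65
tool_pos: [0.5617, 0.0024, 0.0422]
ee_rot: [3.142, 0.001, -0.053]
wrist_force: [0.7, -0.3, -0.6]
width: 0.0936
tool shift mm [-0.2 -0.3  0.2] yaw -3.03 pos [561.7   2.4  42.2] t 3.65
time: 4.4
tool_pos: [0.5619, 0.003, 0.0426]
ee_rot: [-3.141, -0.0, -0.052]
wrist_force: [-1.2, 1.8, 2.1]
width: 0.0538
tool shift mm [ -48.5  315.  -157.4] yaw -3.0 pos [561.9   3.   42.6] t 4.4
```

```bash
python3 -m creep '[[[0,0,-10,0],[0,0,-25,0],[0,0,-35,0],[0,0,-35,0],[0,0,-25,0],[-4,15,0,0],[-5,30,0,0],[-6,35,0,0]]]' && python3 -m creep '[[[-6,40,0,0],[-6,40,0,0],[-6,40,0,0],[-6,40,0,0],[-5,40,0,0],[-4,25,0,0],[0,10,0,0],[0,0,0,0]]]' && python3 to.py .497 -.309 .0273
```

```text
time: 5.4
tool_pos: [0.5409, -0.0777, 0.1699]
ee_rot: [3.141, 0.004, -0.052]
wrist_force: [0.4, -0.2, -2.8]
width: 0.0537
time: 6.4
tool_pos: [0.4965, -0.3094, 0.1709]
ee_rot: [-3.14, 0.002, -0.054]
wrist_force: [0.2, 0.6, -4.7]
width: 0.0539
tool shift mm [  0.5  -0.5 143.6] yaw -3.07 pos [ 496.5 -309.4  170.9] t 6.4
```

```bash
python3 -m creep '[[[0,0,20,0],[0,0,35,0],[0,0,35,0],[0,0,30,0],[0,0,14,0],[0,0,6,0],[0,0,2,0],[0,0,0,0]]]' && python3 -m creep '[[[0,0,1,0],[0,0,0,0],[0,0,0,0]]]' && python3 -m creep '[[[0,0,0,0],[0,0,0,0],[0,0,0,0],[0,0,-10,0],[0,0,-30,0],[0,0,-40,0],[0,0,-45,0],[0,0,-25,0]]]' 0.85 && python3 to.py .6345 .0722 .178
```

```text
time: 7.4
tool_pos: [0.4981, -0.3099, 0.0317]
ee_rot: [3.14, -0.002, -0.052]
wrist_force: [-1.0, -0.1, -3.7]
width: 0.0534
time: 7.78
tool_pos: [0.4975, -0.3095, 0.0296]
ee_rot: [3.141, -0.0, -0.053]
wrist_force: [0.5, 0.5, -3.7]
width: 0.0539
time: 8.78
tool_pos: [0.4984, -0.3101, 0.1837]
ee_rot: [3.138, -0.005, -0.052]
wrist_force: [0.4, 1.0, 0.0]
width: 0.0797
tool shift mm [ 115.9 -388.9    5.7] yaw -3.01 pos [ 498.4 -310.1  183.7] t 8.775
```

```bash
python3 -m creep '[[[0,0,0,-10.7],[0,0,0,-10.7],[0,0,0,-10.7],[0,0,0,-10.7],[0,0,0,-10.7],[0,0,0,-10.7],[0,0,0,-10.7],[0,0,0,-10.7]]]' 1 && python3 to.py .6345 .0722 .18
python3 - <<'E'
from h import *
s=snapshot("top");W=cloud(s);cv2.imwrite("pics/t1.png",s["color"][...,::-1])
m=(np.hypot(W[...,0]-.497,W[...,1]+.309)<.05)&(W[...,2]>.06)&(W[...,2]<.12);P=W[m];print(len(P),np.round(np.median(P,0),4),np.round(np.ptp(P,axis=0),3))
E
```

```text
time: 9.78
tool_pos: [0.4975, -0.3095, 0.1804]
ee_rot: [3.141, 0.001, 1.448]
wrist_force: [-0.7, 0.1, -0.0]
width: 0.0936
tool shift mm [395.6  89.1   0.4] yaw 82.94 pos [ 497.5 -309.5  180.4] t 9.775
587 [ 0.4955 -0.3054  0.0809] [0.061 0.055 0.031]
```

```bash
python3 -m creep '[[[25,5,0,0],[40,9,0,0],[45,10,0,0],[45,10,0,0],[45,10,0,0],[45,10,0,0],[45,10,0,0],[45,10,0,0]]]' && python3 -m creep '[[[40,10,0,0],[20,5,0,0],[0,0,0,0],[0,0,0,0]]]' && python3 to.py .6345 .0722 .042
python3 - <<'E'
from h import *
s=snapshot("wrist");cv2.imwrite("pics/w2.png",s["color"][...,::-1]);W=cloud(s)
def rect(n,c,z0,z1,r):
    m=(np.hypot(W[...,0]-c[0],W[...,1]-c[1])<r)&(W[...,2]>z0)&(W[...,2]<z1);P=W[m]
    if len(P):print(n,len(P),np.round(np.median(P,0),4),np.round((P.min(0)+P.max(0))/2,4),np.round(np.ptp(P,axis=0),3),cv2.minAreaRect(P[:,:2].astype(np.float32)*1000))
rect("sq lid",(.6345,.072),.094,.11,.05);rect("sqbody",(.6345,.072),.077,.11,.05)
E
```

```text
time: 10.82
tool_pos: [0.6145, 0.0147, 0.1803]
ee_rot: [3.14, 0.0, 1.439]
wrist_force: [-0.1, -1.2, -0.4]
width: 0.0942
time: 11.32
tool_pos: [0.6363, 0.0694, 0.1796]
ee_rot: [3.142, 0.001, 1.44]
wrist_force: [0.6, -0.6, -0.4]
width: 0.094
tool shift mm [  2.5  -2.2 137.6] yaw 82.48 pos [636.3  69.4 179.6] t 11.325
sq lid 1514 [0.6348 0.074  0.0996] [0.6345 0.0733 0.098 ] [0.039 0.039 0.008] ((634.611083984375, 73.32577514648438), (39.12656021118164, 38.84442901611328), 47.788326263427734)
sqbody 3128 [0.6356 0.0779 0.087 ] [0.6348 0.0731 0.0895] [0.059 0.059 0.025] ((634.609375, 72.88094329833984), (54.49198532104492, 54.061397552490234), 82.35364532470703)
```

View pics/w2.png

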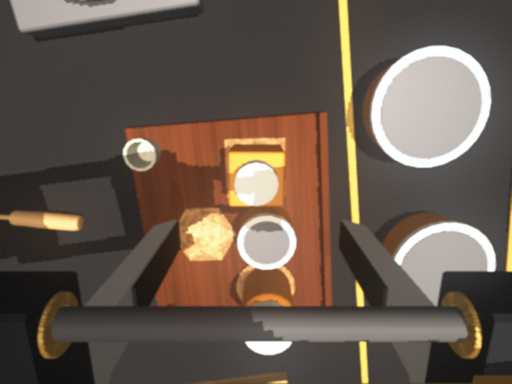

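The square jar (lid px 257,183) sits square to the jaws at 82.4°, the hex coaster is now bare at (207,235), and the rail finger is clear. Now I'll grasp the square jar.

```bash
python3 -m creep '[[[3,-2,0,0],[0,0,30,0],[0,0,30,0],[0,0,30,0],[0,0,22,0],[0,0,16,0],[0,0,10,0],[0,0,0,0]]]' && python3 to.py .6346 .0726 .042 && python3 -m creep '[[[0,0,0,0],[0,0,0,0],[0,0,0,0],[0,0,0,0],[0,0,0,0]]]' 0.3 && python3 to.py .6346 .0726 .042 && python3 -m creep '[[[0,0,-10,0],[0,0,-25,0],[0,0,-35,0],[0,0,-35,0],[0,0,-25,0],[0,0,-5,0],[-15,0,0,0],[-30,0,0,0]]]' && python3 to.py .587 -.309 .17
```

```text
time: 12.38
tool_pos: [0.6347, 0.0739, 0.0409]
ee_rot: [-3.141, 0.0, 1.441]
wrist_force: [-0.4, 0.7, -0.2]
width: 0.0941
tool shift mm [-1.2  0.1 -1.1] yaw 82.57 pos [634.7  73.9  40.9] t 12.375
time: 13.0
tool_pos: [0.6346, 0.0741, 0.0415]
ee_rot: [-3.141, 0.0, 1.442]
wrist_force: [-1.1, -0.6, 1.3]
width: 0.0534
tool shift mm [-1.5  0.2 -0.5] yaw 82.59 pos [634.6  74.1  41.5] t 13.0
time: 14.0
tool_pos: [0.6279, 0.0291, 0.1736]
ee_rot: [-3.137, 0.001, 1.443]
wrist_force: [-0.1, -1.0, -4.2]
width: 0.0538
tool shift mm [-340.5    2.5    3.6] yaw 82.69 pos [627.9  29.1 173.6] t 14.0
```

```bash
python3 -m creep '[[[-40,0,0,0],[-45,0,0,0],[-45,0,0,0],[-45,0,0,0],[-45,0,0,0],[-45,0,0,0],[-40,0,0,0],[-20,0,0,0]]]' && python3 -m creep '[[[-8,0,0,0],[0,0,0,0],[0,0,0,0]]]' && python3 to.py .587 -.309 .0267
```

```text
time: 15.0
tool_pos: [0.5851, -0.2952, 0.1736]
ee_rot: [-3.137, -0.001, 1.438]
wrist_force: [-0.2, -0.4, -5.1]
width: 0.0535
time: 15.38
tool_pos: [0.5867, -0.2993, 0.1765]
ee_rot: [3.141, -0.001, 1.443]
wrist_force: [0.4, -0.2, -3.4]
width: 0.0535
tool shift mm [ -9.6   1.6 149.8] yaw 82.7 pos [ 586.7 -299.3  176.5] t 15.375
```

```bash
python3 -m creep '[[[-8,2,20,0],[0,0,35,0],[0,0,35,0],[0,0,32,0],[0,0,16,0],[0,0,8,0],[0,0,2,0],[0,0,0,0]]]' && python3 -m creep '[[[0,0,1,0],[0,0,0,0],[0,0,0,0]]]'
```

```text
time: 16.38
tool_pos: [0.588, -0.3095, 0.0299]
ee_rot: [3.139, 0.001, 1.442]
wrist_force: [-0.7, -0.0, -4.3]
width: 0.0537
time: 16.75
tool_pos: [0.5873, -0.3091, 0.0277]
ee_rot: [3.141, 0.0, 1.442]
wrist_force: [-0.1, -0.2, -4.1]
width: 0.0537
```

```bash
python3 -m creep '[[[0,0,1.5,0],[0,0,0,0],[0,0,0,0]]]' && python3 -m creep '[[[0,0,0,0],[0,0,0,0],[0,0,0,0],[0,0,-10,0],[0,0,-30,0],[0,0,-40,0],[0,0,-45,0],[0,0,-25,0]]]' 0.75 && python3 to.py .6275 -.0767 .18
```

```text
time: 17.12
tool_pos: [0.5871, -0.3089, 0.0258]
ee_rot: [-3.141, -0.0, 1.442]
wrist_force: [-0.2, 0.5, -4.3]
width: 0.0537
time: 18.12
tool_pos: [0.5882, -0.3096, 0.1806]
ee_rot: [3.136, 0.003, 1.442]
wrist_force: [-0.1, 0.0, 0.6]
width: 0.0703
tool shift mm [236.    8.9   0.6] yaw 82.59 pos [ 588.2 -309.6  180.6] t 18.125
```

```bash
python3 -m creep '[[[0,0,0,-4.4],[25,3,0,0],[40,5,0,0],[45,5,0,0],[45,5,0,0],[40,5,0,0],[28,3,0,0],[12,1,0,0]]]' 1 && python3 -m creep '[[[0,0,0,0],[0,0,0,0]]]' && python3 to.py .6275 -.0767 .042
python3 - <<'E'
from h import *
s=snapshot("wrist");cv2.imwrite("pics/w3.png",s["color"][...,::-1]);W=cloud(s)
def rect(n,c,z0,z1,r):
    m=(np.hypot(W[...,0]-c[0],W[...,1]-c[1])<r)&(W[...,2]>z0)&(W[...,2]<z1);P=W[m]
    if len(P):print(n,len(P),np.round(np.median(P,0),4),np.round((P.min(0)+P.max(0))/2,4),np.round(np.ptp(P,axis=0),3))
rect("rd lid",(.6275,-.0767),.1,.12,.05);rect("tub",(.635,-.001),.057,.07,.04)
E
```

```text
time: 19.12
tool_pos: [0.6261, -0.0725, 0.1756]
ee_rot: [-3.141, -0.001, 1.521]
wrist_force: [-0.8, 0.5, -0.1]
width: 0.0937
time: 19.38
tool_pos: [0.6262, -0.0765, 0.1758]
ee_rot: [-3.141, 0.0, 1.517]
wrist_force: [-0.3, -0.1, 0.5]
width: 0.0939
tool shift mm [ -0.2   1.3 133.8] yaw 86.92 pos [626.2 -76.5 175.8] t 19.375
rd lid 2758 [ 0.627  -0.0748  0.1076] [ 0.6269 -0.076   0.105 ] [0.051 0.052 0.01 ]
tub 3546 [6.355e-01 4.000e-04 6.400e-02] [ 6.355e-01 -6.000e-04  6.400e-02] [0.061 0.062 0.006]
```

```bash
python3 -m creep '[[[0,1,0,0],[0,0,30,0],[0,0,30,0],[0,0,30,0],[0,0,20,0],[0,0,15,0],[0,0,8,0],[0,0,0,0]]]' && python3 to.py .627 -.0763 .042 && python3 -m creep '[[[0,0,0,0],[0,0,0,0],[0,0,0,0],[0,0,0,0],[0,0,0,0]]]' 0.3 && python3 to.py .627 -.0763 .042 && python3 -m creep '[[[0,0,-10,0],[0,0,-25,0],[0,0,-35,0],[0,0,-35,0],[0,0,-25,0],[0,0,-5,0],[0,0,0,0]]]' && python3 to.py .407 -.309 .17
```

```text
time: 20.42
tool_pos: [0.6275, -0.0758, 0.0428]
ee_rot: [-3.141, 0.0, 1.518]
wrist_force: [0.2, -0.3, 0.3]
width: 0.094
tool shift mm [-0.5 -0.5  0.8] yaw 86.99 pos [627.5 -75.8  42.8] t 20.425
time: 21.05
tool_pos: [0.627, -0.0758, 0.0432]
ee_rot: [-3.141, 0.0, 1.518]
wrist_force: [-2.3, 0.8, 2.5]
width: 0.0572
tool shift mm [-0.5  0.   1.2] yaw 86.99 pos [627.  -75.8  43.2] t 21.05
time: 21.92
tool_pos: [0.6272, -0.0757, 0.1769]
ee_rot: [-3.14, -0.0, 1.518]
wrist_force: [0.1, 0.3, -4.3]
width: 0.0569
tool shift mm [-244.5 -207.6    6.9] yaw 86.99 pos [627.2 -75.7 176.9] t 21.925
```

```bash
python3 -m creep '[[[-15,-12,0,0],[-30,-25,0,0],[-36,-31,0,0],[-36,-31,0,0],[-36,-31,0,0],[-36,-31,0,0],[-32,-28,0,0],[-16,-14,0,0]]]' && python3 -m creep '[[[-6,-4,0,0],[0,0,0,0],[0,0,0,0]]]' && python3 to.py .407 -.309 .028
```

```text
time: 22.92
tool_pos: [0.4089, -0.3032, 0.1765]
ee_rot: [-3.139, -0.001, 1.515]
wrist_force: [0.7, 0.1, -3.8]
width: 0.0569
time: 23.3
tool_pos: [0.4083, -0.3069, 0.1776]
ee_rot: [-3.141, -0.001, 1.519]
wrist_force: [0.0, -0.1, -3.3]
width: 0.0569
tool shift mm [ -2.2  -1.2 149.6] yaw 87.05 pos [ 408.3 -306.9  177.6] t 23.3
```

```bash
python3 -m creep '[[[-2,-1,20,0],[0,0,35,0],[0,0,35,0],[0,0,32,0],[0,0,16,0],[0,0,9,0],[0,0,3,0],[0,0,0,0]]]' && python3 -m creep '[[[0,0,0.5,0],[0,0,0,0],[0,0,0,0]]]' && python3 -m creep '[[[0,0,0,0],[0,0,0,0],[0,0,0,0],[0,0,-10,0],[0,0,-30,0],[0,0,-40,0],[0,0,-45,0],[0,0,-25,0]]]' 0.8 && python3 to.py .6355 -.0006 .178
```

```text
time: 24.3
tool_pos: [0.4075, -0.31, 0.0289]
ee_rot: [3.14, 0.001, 1.518]
wrist_force: [0.3, -0.6, -3.7]
width: 0.0573
time: 24.68
tool_pos: [0.407, -0.3097, 0.0277]
ee_rot: [3.141, 0.001, 1.518]
wrist_force: [-0.7, 0.2, -4.8]
width: 0.0574
time: 25.68
tool_pos: [0.4078, -0.3103, 0.1814]
ee_rot: [3.138, 0.004, 1.518]
wrist_force: [-0.3, -1.0, -0.3]
width: 0.0752
tool shift mm [321.2 211.2   3.4] yaw 86.99 pos [ 407.8 -310.3  181.4] t 25.675
```

```bash
python3 -m creep '[[[20,13,0,0],[40,26,0,0],[48,32,0,0],[48,32,0,0],[48,32,0,0],[48,32,0,0],[40,26,0,0],[20,13,0,0]]]' 0.87 && python3 -m creep '[[[8,4,0,0],[0,0,0,0],[0,0,0,0]]]' && python3 to.py .6355 -.0006 .032
python3 - <<'E'
from h import *
s=snapshot("wrist");W=cloud(s)
m=(np.hypot(W[...,0]-.635,W[...,1])<.04)&(W[...,2]>.057)&(W[...,2]<.07);P=W[m]
print(len(P),np.round((P.min(0)+P.max(0))/2,4),np.round(np.ptp(P,axis=0),3))
s=snapshot("top");W=cloud(s);np.savez("t2.npz",**s);cv2.imwrite("pics/t2.png",cv2.resize(s["color"][130:310,180:450],None,fx=2.6,fy=2.6)[...,::-1])
for n,c in(("sq",.587),("hx",.497),("rd",.407)):
    m=(np.hypot(W[...,0]-c,W[...,1]+.309)<.042)&(W[...,2]>.072);P=W[m];print(n,len(P),np.round((P.min(0)+P.max(0))/2,4),np.round(P.max(0)[2],3),np.round(np.ptp(P,axis=0),3))
E
```

```text
time: 26.68
tool_pos: [0.6299, -0.0067, 0.1777]
ee_rot: [3.141, 0.0, 1.521]
wrist_force: [-0.7, -0.6, -0.2]
width: 0.0818
time: 27.05
tool_pos: [0.6329, -0.0025, 0.1777]
ee_rot: [3.142, 0.001, 1.516]
wrist_force: [0.9, -0.3, -0.2]
width: 0.0817
tool shift mm [  2.    2.5 145.7] yaw 86.88 pos [632.9  -2.5 177.7] t 27.05
2951 [ 6.357e-01 -4.000e-04  6.200e-02] [0.061 0.062 0.01 ]
sq 297 [ 0.588  -0.3104  0.0793] 0.087 [0.039 0.04  0.014]
hx 328 [ 0.4969 -0.3096  0.0812] 0.09 [0.04  0.053 0.018]
rd 580 [ 0.4089 -0.3107  0.0832] 0.094 [0.05  0.054 0.022]
```

View pics/t2.png

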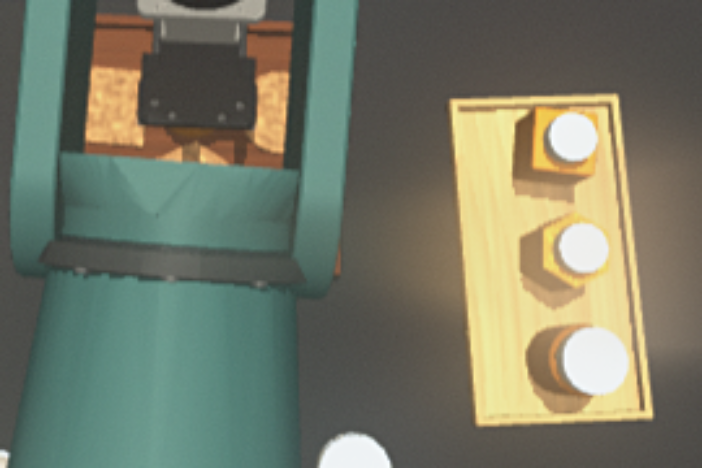

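All three jars stand upright inside the tray, with lids at crop px (573,137), (581,247) and (594,361), so they are clear of the board. Next is the tub.

```bash
python3 -m creep '[[[2,3,0,0],[0,0,35,0],[0,0,35,0],[0,0,32,0],[0,0,22,0],[0,0,14,0],[0,0,8,0],[0,0,0,0]]]' && python3 to.py .6356 -.0003 .031 && python3 -m creep '[[[0,0,0,0],[0,0,0,0],[0,0,0,0],[0,0,0,0]]]' 0.4 && python3 to.py .512 .322 .17 && python3 -m creep '[[[0,0,-10,0],[0,0,-25,0],[0,0,-35,0],[0,0,-35,0],[0,0,-20,0],[0,0,-5,0],[0,0,0,0]]]' && python3 to.py .512 .322 .17
```

```text
time: 28.15
tool_pos: [0.6365, 0.0008, 0.0313]
ee_rot: [-3.141, 0.0, 1.518]
wrist_force: [-0.3, -0.1, 0.0]
width: 0.0819
tool shift mm [-1.1 -0.9  0.3] yaw 86.99 pos [636.5   0.8  31.3] t 28.15
time: 28.65
tool_pos: [0.6367, 0.0008, 0.0323]
ee_rot: [3.141, 0.0, 1.518]
wrist_force: [-2.1, 0.1, 3.6]
width: 0.0611
tool shift mm [ 314.2 -141.4 -137.7] yaw 86.99 pos [636.7   0.8  32.3] t 28.65
time: 29.52
tool_pos: [0.6363, 0.0009, 0.1607]
ee_rot: [-3.141, 0.0, 1.518]
wrist_force: [0.6, 0.7, -3.1]
width: 0.0612
tool shift mm [ 314.2 -141.    -9.3] yaw 86.99 pos [636.3   0.9 160.7] t 29.525
```

```bash
python3 -m creep '[[[20,-9,0,0],[40,-18,0,0],[46,-20,0,0],[46,-20,0,0],[46,-20,0,0],[46,-20,0,0],[40,-18,0,0],[22,-10,0,0]]]' && python3 -m creep '[[[9,-5,0,0],[0,0,0,0],[0,0,0,0]]]' && python3 to.py .513 .323 .063
```

```text
time: 30.52
tool_pos: [0.5147, 0.3165, 0.1599]
ee_rot: [-3.139, 0.0, 1.522]
wrist_force: [0.8, 0.0, -2.0]
width: 0.061
time: 30.9
tool_pos: [0.5134, 0.3219, 0.1611]
ee_rot: [-3.141, 0.001, 1.517]
wrist_force: [-0.2, 0.8, -0.8]
width: 0.0611
tool shift mm [ 1.1 -0.5 98.1] yaw 86.93 pos [513.4 321.9 161.1] t 30.9
```

```bash
python3 -m creep '[[[1,0,15,0],[0,0,30,0],[0,0,25,0],[0,0,15,0],[0,0,8,0],[0,0,4,0],[0,0,0,0],[0,0,0,0]]]' && python3 -m creep '[[[0,0,1,0],[0,0,0,0],[0,0,0,0]]]' && python3 -m creep '[[[0,0,0.5,0],[0,0,0,0],[0,0,0,0]]]'
```

```text
time: 31.9
tool_pos: [0.5139, 0.3241, 0.0654]
ee_rot: [3.14, -0.001, 1.518]
wrist_force: [-0.5, 0.1, -2.5]
width: 0.0611
time: 32.28
tool_pos: [0.5133, 0.3238, 0.0634]
ee_rot: [3.141, 0.0, 1.518]
wrist_force: [-0.4, -0.3, -1.1]
width: 0.0612
time: 32.65
tool_pos: [0.5133, 0.3237, 0.0628]
ee_rot: [-3.142, 0.0, 1.518]
wrist_force: [-0.5, -0.2, -1.6]
width: 0.0612
```

```bash
python3 -m creep '[[[0,0,0,0],[0,0,0,0],[0,0,0,0],[0,0,-8,0],[0,0,-25,0],[0,0,-40,0],[0,0,-45,0],[0,0,0,0]]]' 0.87 && python3 to.py .407 -.3095 .18 && python3 -m creep '[[[-25,-5,0,0],[-45,-10,0,0],[-50,-11,0,0],[-50,-11,0,0],[-50,-11,0,0],[-50,-11,0,0],[-50,-11,0,0],[-50,-11,0,0]]]' && python3 -m creep '[[[-50,-11,0,0],[-50,-11,0,0],[-50,-11,0,0],[-50,-11,0,0],[-40,-9,0,0],[-20,-4,0,0],[0,0,0,0],[0,0,0,0]]]' 0.83 && python3 to.py .407 -.3097 .0277
python3 - <<'E'
from h import *
s=snapshot("top");W=cloud(s);cv2.imwrite("pics/t3.png",cv2.resize(s["color"][130:280,50:320],None,fx=2.8,fy=2.8)[...,::-1])
def b(n,c,z0,z1,r):
    m=(np.hypot(W[...,0]-c[0],W[...,1]-c[1])<r)&(W[...,2]>z0)&(W[...,2]<z1);P=W[m];print(n,len(P),np.round((P.min(0)+P.max(0))/2,4),np.round(np.ptp(P,axis=0),3))
b("tub",(.513,.323),.08,.11,.06);b("pan",(.513,.323),.043,.06,.09)
E
```

```text
time: 33.65
tool_pos: [0.5158, 0.3251, 0.1871]
ee_rot: [3.132, -0.006, 1.518]
wrist_force: [0.6, -0.6, 1.0]
width: 0.0818
tool shift mm [-639.4  -75.4    7.1] yaw 87.0 pos [515.8 325.1 187.1] t 33.65
time: 34.65
tool_pos: [0.4117, -0.0427, 0.1798]
ee_rot: [-3.14, -0.0, 1.519]
wrist_force: [1.1, 0.1, -0.4]
width: 0.082
time: 35.65
tool_pos: [0.3424, -0.2972, 0.1803]
ee_rot: [-3.141, -0.001, 1.519]
wrist_force: [-0.6, 1.1, 0.6]
width: 0.0782
tool shift mm [ -9.2  65.2 152.6] yaw 87.02 pos [ 342.4 -297.2  180.3] t 35.65
tub 791 [0.5131 0.3208 0.0885] [0.061 0.062 0.017]
pan 2730 [0.512  0.3217 0.0514] [0.142 0.143 0.017]
```

View pics/t3.png

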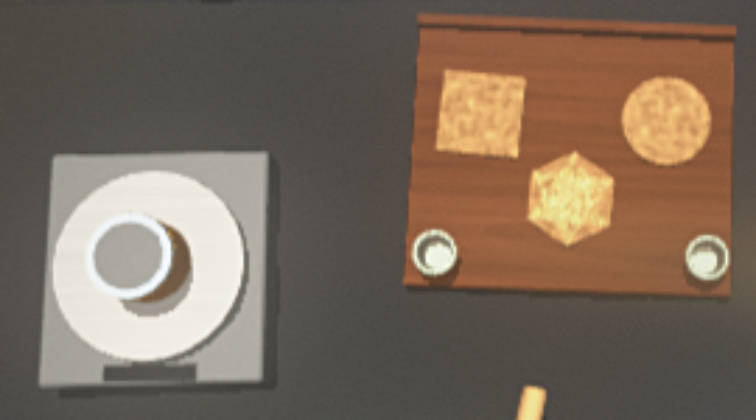

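The tub stands in the pan's middle to within about 2 mm (tub px 130,257 against the pan's 149,266, parallax included). The three coasters are now bare, so I'll measure them as place targets while lining up on the round jar.

```bash
python3 -m creep '[[[-4,20,0,0],[-4,30,0,0],[-1,15,0,0],[0,0,0,0],[0,0,0,0]]]' && python3 to.py .407 -.3097 .0277
python3 - <<'E'
from h import *
s=dict(np.load("top0.npz"));im=cv2.imread("pics/t3.png").astype(int)
m=((im[...,1]>115)&(im[...,2]-im[...,0]>50)).astype(np.uint8);m=cv2.morphologyEx(m,cv2.MORPH_CLOSE,np.ones((9,9)))
m=cv2.morphologyEx(m,cv2.MORPH_OPEN,np.ones((9,9)))
n,l,st,ce=cv2.connectedComponentsWithStats(m)
for k in range(1,n):
    if st[k,4]<2000:continue
    ys,xs=np.nonzero(l==k)
    Q=np.array([ray(s,50+(x+.5)/2.8-.5,130+(y+.5)/2.8-.5,.022)[:2]*1000 for x,y in zip(xs[::3],ys[::3])],np.float32)
    print(st[k],"mean",Q.mean(0).round(1),cv2.minAreaRect(Q))
E
python3 - <<'E'
from h import *
s=snapshot("wrist");W=cloud(s)
m=(np.hypot(W[...,0]-.407,W[...,1]+.309)<.045)&(W[...,2]>.08)&(W[...,2]<.1);P=W[m];print("round lid wrist",len(P),np.round((P.min(0)+P.max(0))/2,4),np.round(np.ptp(P,axis=0),3))
E
```

```text
time: 36.33
tool_pos: [0.4064, -0.3101, 0.1809]
ee_rot: [-3.141, -0.0, 1.519]
wrist_force: [0.4, 0.3, 0.4]
width: 0.0778
tool shift mm [  0.4   0.6 153.2] yaw 87.02 pos [ 406.4 -310.1  180.9] t 36.325
[ 436   70   90   87 6841] mean [632.   71.9] ((632.0473022460938, 71.98532104492188), (67.66973114013672, 68.71768188476562), 83.90516662597656)
[ 621   77   90   88 6266] mean [624.5 -77.6] ((624.377685546875, -77.36134338378906), (72.22906494140625, 72.2908935546875), 89.43639373779297)
[ 527  153   87   92 6166] mean [561.1   0.7] ((561.4117431640625, 0.48296356201171875), (68.15753173828125, 74.00666809082031), 85.2467041015625)
round lid wrist 2427 [ 0.4079 -0.3097  0.0872] [0.051 0.051 0.014]
```

```bash
python3 -m creep '[[[0,1,20,0],[0,0,35,0],[0,0,35,0],[0,0,32,0],[0,0,16,0],[0,0,10,0],[0,0,5,0],[0,0,0,0]]]' && python3 -m creep '[[[0,0,0,0],[0,0,0,0],[0,0,0,0],[0,0,0,0]]]' 0.3 && python3 to.py .407 -.3097 .0277 && python3 -m creep '[[[0,0,-10,0],[0,0,-25,0],[0,0,-35,0],[0,0,-35,0],[0,0,-35,0],[0,0,-8,0],[0,0,0,0]]]' && python3 to.py .6268 -.0762 .177
```

```text
time: 37.38
tool_pos: [0.4082, -0.3109, 0.0285]
ee_rot: [3.141, 0.001, 1.518]
wrist_force: [0.9, 0.7, 0.3]
width: 0.0782
time: 37.88
tool_pos: [0.4077, -0.3108, 0.0285]
ee_rot: [-3.141, 0.001, 1.518]
wrist_force: [-2.2, -0.6, 3.8]
width: 0.0575
tool shift mm [ 1.1 -0.8  0.8] yaw 86.99 pos [ 407.7 -310.8   28.5] t 37.875
time: 38.75
tool_pos: [0.4077, -0.3103, 0.1751]
ee_rot: [-3.141, -0.001, 1.518]
wrist_force: [-0.4, 0.4, -4.5]
width: 0.057
tool shift mm [245.3 206.5  -1.9] yaw 87.0 pos [ 407.7 -310.3  175.1] t 38.75
```

```bash
python3 -m creep '[[[15,12,0,0],[30,25,0,0],[36,31,0,0],[36,31,0,0],[36,31,0,0],[36,31,0,0],[32,27,0,0],[16,13,0,0]]]' && python3 -m creep '[[[7,5,0,0],[0,0,0,0],[0,0,0,0]]]' && python3 to.py .6266 -.0771 .0460
```

```text
time: 39.75
tool_pos: [0.6208, -0.0823, 0.1723]
ee_rot: [-3.136, -0.001, 1.52]
wrist_force: [0.5, -0.6, -4.6]
width: 0.057
time: 40.12
tool_pos: [0.6257, -0.0789, 0.1759]
ee_rot: [-3.141, 0.001, 1.517]
wrist_force: [0.6, -0.3, -4.1]
width: 0.0567
tool shift mm [  1.9   0.8 129.9] yaw 86.9 pos [625.7 -78.9 175.9] t 40.125
```

```bash
python3 -m creep '[[[1.2,0.5,15,0],[0,0,30,0],[0,0,30,0],[0,0,25,0],[0,0,16,0],[0,0,9,0],[0,0,4,0],[0,0,0,0]]]' && python3 -m creep '[[[0,0,0,0],[0,0,0,0]]]' && python3 to.py .6266 -.0771 .0445
```

```text
time: 41.12
tool_pos: [0.6273, -0.0767, 0.0475]
ee_rot: [3.14, 0.0, 1.518]
wrist_force: [-0.2, 0.4, -4.4]
width: 0.0572
time: 41.38
tool_pos: [0.6275, -0.0766, 0.0477]
ee_rot: [3.14, 0.0, 1.518]
wrist_force: [-0.5, 0.4, -4.9]
width: 0.0573
tool shift mm [-0.5 -0.8  3.2] yaw 87.0 pos [627.5 -76.6  47.7] t 41.375
```

```bash
python3 -m creep '[[[-0.5,-0.8,1.5,0],[0,0,1,0],[0,0,0,0],[0,0,0,0]]]' && python3 to.py .6266 -.0771 .0445
```

```text
time: 41.88
tool_pos: [0.6261, -0.077, 0.0446]
ee_rot: [-3.142, 0.0, 1.518]
wrist_force: [-1.1, -0.2, -2.3]
width: 0.0571
tool shift mm [-0.1  0.6  0.1] yaw 86.99 pos [626.1 -77.   44.6] t 41.875
```

```bash
python3 -m creep '[[[0,0,0,0],[0,0,0,0],[0,0,0,0],[0,0,-8,0],[0,0,-25,0],[0,0,-40,0],[0,0,-45,0],[0,0,-20,0]]]' 0.9 && python3 -m creep '[[[0,0,0,4.4],[0,0,0,0]]]' 0.76 && python3 to.py .5872 -.3089 .18
python3 - <<'E'
from h import *
s=snapshot("wrist");np.savez("w4.npz",**s);cv2.imwrite("pics/w4.png",s["color"][...,::-1]);W=cloud(s)
m=(np.hypot(W[...,0]-.627,W[...,1]+.076)<.045)&(W[...,2]>.1)&(W[...,2]<.12);P=W[m];print("round lid wrist",len(P),np.round((P.min(0)+P.max(0))/2,4),np.round(np.ptp(P,axis=0),3))
E
```

```text
time: 42.88
tool_pos: [0.6276, -0.0773, 0.1872]
ee_rot: [3.135, 0.001, 1.518]
wrist_force: [0.3, -0.2, -0.7]
width: 0.0847
time: 43.12
tool_pos: [0.6264, -0.077, 0.1834]
ee_rot: [3.14, 0.0, 1.442]
wrist_force: [0.0, 0.2, 0.1]
width: 0.0719
tool shift mm [-235.    -9.1    3.4] yaw 82.64 pos [626.4 -77.  183.4] t 43.125
round lid wrist 2623 [ 0.6269 -0.0761  0.1052] [0.051 0.051 0.01 ]
```

View pics/w4.png

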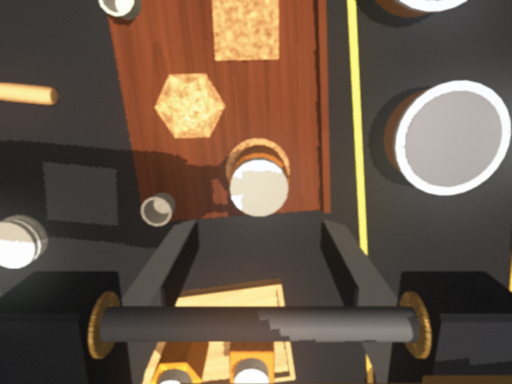

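The round jar is back on its coaster: lid at px (259,186), and measured at (626.9, -76.1) mm against (626.9, -76.0) before. The square jar is next.

```bash
python3 -m creep '[[[-25,-1,0,0],[-40,-2,0,0],[-45,-2,0,0],[-45,-2,0,0],[-40,-1,0,0],[-26,-1,0,0],[-14,0,0,0],[0,0,0,0]]]' 0.8 && python3 -m creep '[[[0,0,0,0],[0,0,0,0]]]' && python3 to.py .5872 -.3089 .0258
python3 - <<'E'
from h import *
s=snapshot("wrist");W=cloud(s)
for n,z0,r in(("lid",.076,.03),("body",.058,.042)):
    m=(np.hypot(W[...,0]-.587,W[...,1]+.309)<r)&(W[...,2]>z0)&(W[...,2]<.1);P=W[m];print(n,len(P),np.round((P.min(0)+P.max(0))/2,4),np.round(np.ptp(P,axis=0),3),cv2.minAreaRect(P[:,:2].astype(np.float32)*1000))
E
```

```text
time: 44.18
tool_pos: [0.5869, -0.3089, 0.182]
ee_rot: [-3.141, -0.001, 1.441]
wrist_force: [0.6, 0.4, 0.5]
width: 0.0751
time: 44.42
tool_pos: [0.5873, -0.3076, 0.1826]
ee_rot: [3.141, -0.0, 1.443]
wrist_force: [0.1, 0.4, 0.0]
width: 0.0753
tool shift mm [ -1.3   0.  156.8] yaw 82.69 pos [ 587.3 -307.6  182.6] t 44.425
lid 1342 [ 0.5878 -0.3099  0.081 ] [0.039 0.039 0.01 ] ((587.7979125976562, -309.8227233886719), (39.013328552246094, 39.1772346496582), 27.83399772644043)
body 2765 [ 0.5879 -0.3094  0.072 ] [0.058 0.058 0.028] ((587.8958129882812, -309.4968566894531), (53.553504943847656, 54.03365707397461), 82.16246795654297)
```

```bash
python3 -m creep '[[[-1.3,0,20,0],[0,0,35,0],[0,0,35,0],[0,0,32,0],[0,0,18,0],[0,0,11,0],[0,0,5,0],[0,0,0,0]]]' && python3 -m creep '[[[0,0,0,0],[0,0,0,0],[0,0,0,0],[0,0,0,0]]]' 0.3 && python3 to.py .5872 -.3089 .0258 && python3 -m creep '[[[0,0,-10,0],[0,0,-25,0],[0,0,-35,0],[0,0,-35,0],[0,0,-35,0],[0,0,-10,0],[20,0,0,0],[30,0,0,0]]]' && python3 to.py .6346 .0738 .177
```

```text
time: 45.48
tool_pos: [0.5872, -0.3104, 0.0272]
ee_rot: [3.14, 0.001, 1.442]
wrist_force: [-0.3, -0.3, 0.7]
width: 0.075
time: 45.98
tool_pos: [0.587, -0.3104, 0.0271]
ee_rot: [3.141, 0.001, 1.441]
wrist_force: [0.2, 0.9, 2.0]
width: 0.0536
tool shift mm [ 1.5 -0.   1.3] yaw 82.59 pos [ 587.  -310.4   27.1] t 45.975
time: 46.98
tool_pos: [0.592, -0.2589, 0.1731]
ee_rot: [-3.137, -0.003, 1.44]
wrist_force: [-0.3, 0.9, -4.1]
width: 0.0539
tool shift mm [335.4  -1.   -3.9] yaw 82.53 pos [ 592.  -258.9  173.1] t 46.975
```

```bash
python3 -m creep '[[[40,0,0,0],[45,0,0,0],[45,0,0,0],[45,0,0,0],[45,0,0,0],[45,0,0,0],[38,0,0,0],[20,0,0,0]]]' && python3 -m creep '[[[9,-1,0,0],[0,0,0,0],[0,0,0,0]]]' && python3 to.py .6345 .0723 .0450
```

```text
time: 47.98
tool_pos: [0.633, 0.063, 0.1734]
ee_rot: [-3.136, 0.0, 1.445]
wrist_force: [0.3, -0.2, -4.0]
width: 0.0536
time: 48.35
tool_pos: [0.6349, 0.0674, 0.1763]
ee_rot: [-3.142, 0.001, 1.44]
wrist_force: [0.4, -0.5, -3.2]
width: 0.0535
tool shift mm [  4.8  -1.1 131.3] yaw 82.5 pos [634.9  67.4 176.3] t 48.35
```

```bash
python3 -m creep '[[[4,-1,15,0],[0,0,30,0],[0,0,30,0],[0,0,25,0],[0,0,16,0],[0,0,10,0],[0,0,4,0],[0,0,0,0]]]' && python3 -m creep '[[[0,0,0,0],[0,0,0,0]]]' && python3 to.py .6345 .0723 .0432
```

```text
time: 49.35
tool_pos: [0.635, 0.0729, 0.047]
ee_rot: [3.14, -0.0, 1.441]
wrist_force: [-0.1, 0.2, -3.2]
width: 0.0539
time: 49.6
tool_pos: [0.6351, 0.0729, 0.0473]
ee_rot: [3.14, -0.0, 1.442]
wrist_force: [-0.0, -0.5, -4.5]
width: 0.0538
tool shift mm [-0.7 -0.5  4.1] yaw 82.59 pos [635.1  72.9  47.3] t 49.6
```

```bash
python3 -m creep '[[[-0.7,-0.5,2,0],[0,0,1.5,0],[0,0,0,0],[0,0,0,0]]]' && python3 to.py .6345 .0723 .0432
```

```text
time: 50.1
tool_pos: [0.6339, 0.0722, 0.0431]
ee_rot: [3.141, 0.0, 1.441]
wrist_force: [-0.1, 0.9, -2.2]
width: 0.0539
tool shift mm [ 0.2  0.5 -0.1] yaw 82.59 pos [633.9  72.2  43.1] t 50.1
```

```bash
python3 -m creep '[[[0,0,0,0],[0,0,0,0],[0,0,0,0],[0,0,-8,0],[0,0,-25,0],[0,0,-40,0],[0,0,-45,0],[0,0,-20,0]]]' 0.9
python3 - <<'E'
from h import *
s=snapshot("wrist");W=cloud(s)
for n,z0,r in(("lid",.094,.05),("body",.077,.05)):
    m=(np.hypot(W[...,0]-.6345,W[...,1]-.073)<r)&(W[...,2]>z0)&(W[...,2]<.11);P=W[m];print(n,len(P),np.round((P.min(0)+P.max(0))/2,4),np.round(np.ptp(P,axis=0),3),cv2.minAreaRect(P[:,:2].astype(np.float32)*1000))
E
python3 -m creep '[[[0,0,0,10.7],[0,0,0,10.7],[0,0,0,10.7],[0,0,0,10.7],[0,0,0,10.7],[0,0,0,10.7],[0,0,0,10.7],[0,0,0,10.7]]]' && python3 to.py .4975 -.3095 .18
```

```text
time: 51.1
tool_pos: [0.6354, 0.0723, 0.1857]
ee_rot: [3.135, -0.001, 1.441]
wrist_force: [-0.2, 0.3, -0.4]
width: 0.0844
lid 1442 [0.6346 0.0729 0.0981] [0.039 0.039 0.008] ((634.5054931640625, 72.94822692871094), (39.270992279052734, 38.55760192871094), 83.40983581542969)
body 2970 [0.6346 0.0731 0.0897] [0.059 0.059 0.025] ((634.6535034179688, 72.92080688476562), (53.44403076171875, 54.21665573120117), 81.97081756591797)
time: 52.15
tool_pos: [0.6337, 0.0723, 0.1804]
ee_rot: [3.141, 0.001, -0.059]
wrist_force: [1.1, -0.1, -0.2]
width: 0.0847
tool shift mm [-113.6  389.1    0.4] yaw -3.36 pos [633.7  72.3 180.4] t 52.15
```

```bash
python3 -m creep '[[[-6,25,0,-0.3],[-12,40,0,0],[-13,45,0,0],[-13,45,0,0],[-13,45,0,0],[-13,45,0,0],[-13,45,0,0],[-13,45,0,0]]]' 0.95 && python3 -m creep '[[[-12,34,0,0],[-6,18,0,0],[0,2,0,0],[0,0,0,0],[0,0,0,0]]]' && python3 to.py .4975 -.3095 .0296
python3 - <<'E'
from h import *
s=snapshot("wrist");W=cloud(s)
for n,z0,r in(("lid",.08,.035),("body",.063,.042)):
    m=(np.hypot(W[...,0]-.4975,W[...,1]+.309)<r)&(W[...,2]>z0)&(W[...,2]<.1);P=W[m];print(n,len(P),np.round((P.min(0)+P.max(0))/2,4),np.round(np.ptp(P,axis=0),3),cv2.minAreaRect(P[:,:2].astype(np.float32)*1000))
E
```

```text
time: 53.15
tool_pos: [0.5213, -0.2591, 0.1806]
ee_rot: [-3.142, 0.0, -0.047]
wrist_force: [0.6, -1.0, 0.4]
width: 0.0893
time: 53.78
tool_pos: [0.5022, -0.3097, 0.181]
ee_rot: [-3.141, -0.0, -0.045]
wrist_force: [-0.1, 0.9, -0.5]
width: 0.0896
tool shift mm [-4.700e+00  1.000e-01  1.514e+02] yaw -2.6 pos [ 502.2 -309.7  181. ] t 53.775
lid 1375 [ 0.4966 -0.31    0.085 ] [0.04  0.039 0.01 ] ((496.51715087890625, -310.11175537109375), (39.214942932128906, 39.010013580322266), 52.0971565246582)
body 2520 [ 0.4963 -0.3102  0.0765] [0.062 0.055 0.027] ((496.3006896972656, -310.31719970703125), (53.52098083496094, 61.885101318359375), 86.22187805175781)
```

```bash
python3 -m creep '[[[-5,0,20,0.4],[0,0,35,0],[0,0,35,0],[0,0,32,0],[0,0,16,0],[0,0,9,0],[0,0,5,0],[0,0,0,0]]]' && python3 -m creep '[[[0,0,0,0],[0,0,0,0],[0,0,0,0],[0,0,0,0],[0,0,0,0]]]' 0.3 && python3 to.py .4975 -.3095 .0296 && python3 -m creep '[[[0,0,-10,0],[0,0,-25,0],[0,0,-35,0],[0,0,-35,0],[0,0,-35,0],[0,0,-8,0],[1,-15,0,0],[4,-30,0,0]]]' && python3 to.py .5618 .0027 .177
```

```text
time: 54.82
tool_pos: [0.497, -0.311, 0.0296]
ee_rot: [3.141, -0.001, -0.054]
wrist_force: [-0.2, -0.5, -1.2]
width: 0.089
time: 55.45
tool_pos: [0.4966, -0.3103, 0.0291]
ee_rot: [-3.141, -0.0, -0.054]
wrist_force: [-1.2, 1.5, 2.1]
width: 0.0538
tool shift mm [ 0.9 -0.8 -0.5] yaw -3.1 pos [ 496.6 -310.3   29.1] t 55.45
time: 56.45
tool_pos: [0.5028, -0.2648, 0.174]
ee_rot: [-3.139, 0.004, -0.056]
wrist_force: [0.8, -0.2, -3.3]
width: 0.0537
tool shift mm [  44.  -270.4   -3. ] yaw -3.21 pos [ 502.8 -264.8  174. ] t 56.45
```

```bash
python3 -m creep '[[[6,-40,0,0],[7,-45,0,0],[7,-45,0,0],[7,-45,0,0],[7,-40,0,0],[6,-33,0,0],[3,-16,0,0],[0,-4,0,0]]]' && python3 -m creep '[[[0,0,0,0],[0,0,0,0],[0,0,0,0]]]' && python3 to.py .5609 .0027 .047
```

```text
time: 57.45
tool_pos: [0.5606, 0.0001, 0.1753]
ee_rot: [3.141, 0.003, -0.053]
wrist_force: [-0.5, -1.7, -3.7]
width: 0.0535
time: 57.82
tool_pos: [0.5614, -0.0017, 0.177]
ee_rot: [3.141, -0.0, -0.056]
wrist_force: [0.7, 0.1, -4.0]
width: 0.0536
tool shift mm [ -0.7  -4.4 130. ] yaw -3.19 pos [561.4  -1.7 177. ] t 57.825
```

```bash
python3 -m creep '[[[-0.7,-4.2,15,0],[0,0,30,0],[0,0,30,0],[0,0,25,0],[0,0,16,0],[0,0,9,0],[0,0,4,0],[0,0,0,0]]]' && python3 -m creep '[[[0,0,0,0],[0,0,0,0]]]' && python3 to.py .5609 .0027 .0451
```

```text
time: 58.82
tool_pos: [0.5614, 0.0035, 0.0484]
ee_rot: [3.141, -0.001, -0.054]
wrist_force: [-0.3, -0.1, -3.8]
width: 0.0538
time: 59.08
tool_pos: [0.5615, 0.0034, 0.0486]
ee_rot: [3.141, -0.001, -0.054]
wrist_force: [0.3, 0.1, -4.4]
width: 0.0537
tool shift mm [-0.5  0.8  3.5] yaw -3.11 pos [561.5   3.4  48.6] t 59.075
```

```bash
python3 -m creep '[[[-0.5,0.8,2,0],[0,0,1,0],[0,0,0,0],[0,0,0,0]]]' && python3 to.py .5609 .0027 .0451
```

```text
time: 59.58
tool_pos: [0.5604, 0.0026, 0.0451]
ee_rot: [3.141, -0.0, -0.054]
wrist_force: [-1.5, -1.0, -2.2]
width: 0.0541
tool shift mm [ 0.5 -0.1  0. ] yaw -3.11 pos [560.4   2.6  45.1] t 59.575
```

Contact is starting, since the force dropped from about -4 N to about -2 N. Release, rise, look with the wrist, then swing aside for an overall check.

```bash
python3 -m creep '[[[0,0,0,0],[0,0,0,0],[0,0,0,0],[0,0,-8,0],[0,0,-25,0],[0,0,-40,0],[0,0,-45,0],[0,0,-20,0]]]' 0.95
cat > chk.py <<'E'
from h import *
import sys
s=snapshot(sys.argv[1]);W=cloud(s);np.savez(sys.argv[2]+".npz",**s);cv2.imwrite(f"pics/{sys.argv[2]}.png",s["color"][...,::-1])
for n,c,z0,z1,r in(("sq",(.6345,.0725),.093,.12,.05),("rd",(.627,-.0763),.1,.12,.05),("hx",(.561,.003),.097,.12,.05),("tub",(.513,.322),.085,.11,.05)):
    m=(np.hypot(W[...,0]-c[0],W[...,1]-c[1])<r)&(W[...,2]>z0)&(W[...,2]<z1);P=W[m]
    if len(P):print(n,len(P),np.round((P.min(0)+P.max(0))/2,4),np.round(np.ptp(P,axis=0),3))
E
python3 chk.py wrist w5; python3 -m creep '[[[-20,15,0,0],[-35,35,0,0],[-35,40,0,0],[-35,45,0,0],[-35,45,0,0],[-35,45,0,0],[-25,35,0,0],[-10,15,0,0]]]' && python3 -m creep '[[[0,0,0,0],[0,0,0,0],[0,0,0,0]]]' && python3 chk.py top t5 && python3 -c "
import cv2;a=cv2.imread('pics/t5.png')[130:280,50:320];cv2.imwrite('pics/t5c.png',cv2.resize(a,None,fx=2.8,fy=2.8,interpolation=2))"
```

```text
time: 60.58
tool_pos: [0.562, 0.0026, 0.1873]
ee_rot: [3.141, -0.007, -0.054]
wrist_force: [0.2, -0.2, 0.5]
width: 0.0896
sq 1709 [0.6345 0.0722 0.0977] [0.04  0.039 0.009]
rd 3058 [ 0.6266 -0.0763  0.105 ] [0.051 0.052 0.01 ]
hx 1470 [0.5602 0.0021 0.1018] [0.039 0.039 0.009]
time: 61.62
tool_pos: [0.3142, -0.2608, 0.1827]
ee_rot: [3.141, 0.0, -0.057]
wrist_force: [0.9, -0.3, 0.3]
width: 0.0892
time: 62.0
tool_pos: [0.3164, -0.2586, 0.1828]
ee_rot: [-3.141, -0.0, -0.053]
wrist_force: [0.5, 0.1, -0.4]
width: 0.0896
sq 280 [0.6339 0.0716 0.0978] [0.038 0.038 0.009]
rd 484 [ 0.6264 -0.0772  0.1053] [0.051 0.05  0.01 ]
hx 294 [0.56  0.001 0.102] [0.038 0.039 0.007]
tub 760 [0.513  0.3209 0.091 ] [0.061 0.063 0.012]
```

View pics/w5.png

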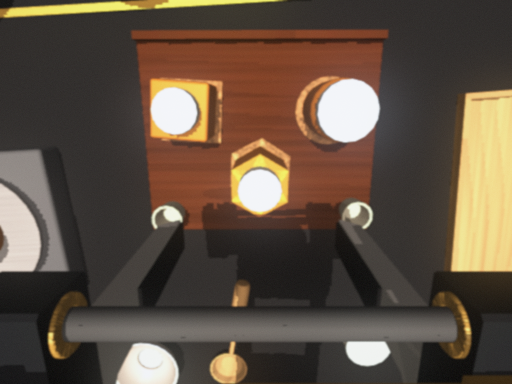

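View pics/t5c.png

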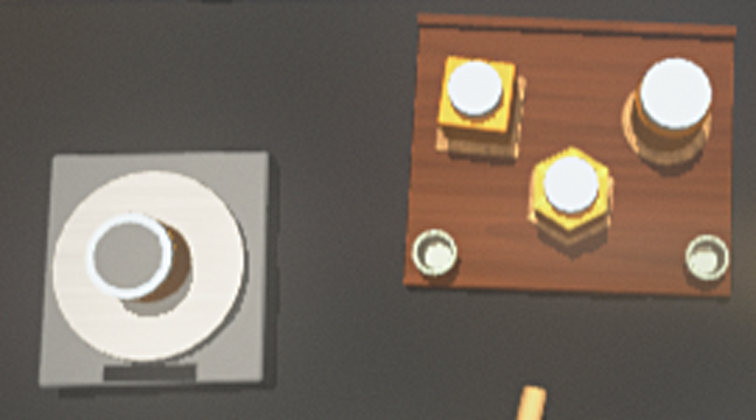

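The top and wrist views both show every jar upright on its own coaster, with top-view lids at crop px (475,88), (676,93) and (571,183). The tub is in the pan at (130,257), and the gripper is clear of everything. Handing in.

```bash
python3 -c "
from bench import ticket;print(ticket.close_job())"
```

```text
the job is handed in; nothing more can be done
None
```

I moved the hex, square and round jars to the side tray, then set the tub on the scale's pan. After that I put the round, square and hex jars back on their own coasters. The job was handed in at about 62 s, and hand-in reported no verdict.

- **Jars:** The last top-camera check shows all three upright. The round and square jars are within about 0.3 mm of where they started. The hex jar is about 1.1 mm off in y, which is nearer its coaster's measured centre.
- **Tub:** It stands upright within about 2 mm of the pan's middle.
- **Set-downs:** The jars were released in the tray slightly above the floor, the hex jar by about 3 mm. All three stayed upright.
- **Camera disagreement:** The scene camera read about 2–4 mm further out in x than the top camera. I used in-between values and confirmed them from the wrist camera.
- **Forces:** The wrist force readings I saw stayed below about 6 N, far under the limits, and the gripper was clear of everything at the end.

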